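Blow the chips out of a drilled block

TASK

Slide the drilled block under the nozzle of the blow-off stand, hole end first and hole upward, until it lies flat and snug in the corner of the end stop and the side fence, and let go of it. Then take the blow gun's grip and trigger together between the fingers, squeeze the trigger fully in and hold it there for about a second, and release it. Leave the block in its corner and the other things on the bench where they are.

Things in the scene. Friction and masses are not known exactly. Their poses are not given: they have to be found in the camera images.
- stand: Blow-off stand fixed to the bench: plywood base, x -160 to +200 mm, y -65 to +65, 12 mm thick, origin on the bench surface. It has a wooden corner (end stop and side fence, 20 mm high) and behind it a dark steel post (36 mm wide, x 141 to 167) that carries a pistol-shaped blow gun upside down in the plane y = 0, nozzle pointing 35 degrees down towards -x.
- end_stop (a point): Middle of the end stop's inner face (stand x = +65 mm) at its foot; the stop is 14 mm thick, y from -42 to +32 mm of the stand.
- side_fence (a point): Middle of the side fence's inner face (stand y = +22.5 mm) at its foot; the fence is 14 mm thick and only 70 mm long (stand x -5 to +65), so the block's other end stays free for fingers.
- seat (a point): Point on the top of the stand's base where the centre of the block's underside lies when the block is snug in the corner (stand x = -15, y = 0, z = 12 mm). Axes as the stand's; the block's x axis then points along the seat's x axis. The gun overhangs the corner, so the block has to go in low along +x.
- nozzle_tip (a point): Tip of the steel nozzle (9 mm diameter), 75 mm above the bench, 28 mm above the top of the seated block, straight over its hole. The nozzle is 80 mm long, widening to 27 mm; then a 28 mm barrel runs on to the grip, whose axis meets it 130 mm from the tip.
- squeeze_point (a point): Middle of the place to squeeze, 205 mm above the bench: midway between the grip's back and the front of the fully squeezed trigger. Its z axis runs up along the grip (35 degrees from vertical, leaning to the stand's -x; fingers come in along -z), its x axis from trigger to grip, the line along which fingers close; y is level. The barrel's surface is 58 mm below it along z.
- gun: The blow gun without its trigger, fixed; origin where grip and barrel axes meet, axes as the squeeze point's (barrel along -x, grip along z). The grey plastic grip is 24 mm thick in x (-12 to +12), 26 mm wide in y and ends at z = 100 mm, 28 mm past the squeeze point.
- trigger (a joint): Trigger angle in rad: 0 free, 0.24 in at its stop; 0.20 counts as fully in. A steel bar 9 mm thick, 20 mm wide, hinged 50 mm below the squeeze point and ending 21 mm above it. In the squeeze point's frame its front is at x = -18 mm when in, -31 mm when free. It springs back by itself; there it takes about 4 N to start and 10 N to hold in.
- block: Drilled block, the thing to be cleaned: pale wood, 160 x 45 x 35 mm (its x, y, z), 0.13 to 0.27 kg, with one 26 mm wide round hole, 25 mm deep, in its top near the +x end. Origin at the centre of its underside. It starts lying flat on the bench, hole upward, with its hole end roughly away from the robot.
- hole (a point): Centre of the mouth of the block's hole, in its top, 55 mm from the block's centre towards +x, 25 mm from that end.
- offcut: plain undrilled block, 160 x 45 x 35 mm, same wood as the drilled one; origin at the centre of its underside. Not part of the job.
- batten: thin wooden batten, 200 x 30 x 20 mm, lying flat; origin at the centre of its underside. Not part of the job.
- glue: white glue bottle, 60 mm diameter, 170 mm high, standing. Not part of the job.
- hammer: hammer lying flat, its handle along its own x axis. Not part of the job.
- screwdriver: screwdriver lying flat along its own x axis. Not part of the job.
- brush: flat brush lying along its own x axis. Not part of the job.
Mind the look-alikes: they are no part of the job. Leave any grey look-alike of the block alone.

How it is judged (in metres and radians):
On the way, in this order (a step that is already met when the one before it is completed fails the run):
1. the block lies flat and snug in the stand's corner, its hole under the nozzle, and is let go (x of block in the frame of seat between -0.005 and 0.003 m and y of block in the frame of seat between -0.005 and 0.003 m and z of block in the frame of seat between -0.003 and 0.004 m and angle between the x axis of block and the x axis of seat, either way round below 0.06 rad and angle between block's own z axis and vertical below 0.06 rad and horizontal distance between hole and nozzle_tip below 0.01 m and contact force between the fingers and block below 0.2 N and linear speed of block below 0.02 m/s), for 0.3 s.
2. with the fingers around the grip and trigger, the trigger is squeezed fully in (0.20 rad or more) and held for 0.8 s while the block lies in the corner (x of block in the frame of seat between -0.005 and 0.003 m and y of block in the frame of seat between -0.005 and 0.003 m and z of block in the frame of seat between -0.003 and 0.004 m and angle between the x axis of block and the x axis of seat, either way round below 0.06 rad and angle between block's own z axis and vertical below 0.06 rad and horizontal distance between hole and nozzle_tip below 0.01 m and value of joint trigger above 0.2 rad and contact force between the fingers and gun above 1 N), for 0.8 s.
3. the trigger is released and has sprung back (value of joint trigger below 0.02 rad), for 0.2 s.
At the end, for the whole second after the job is handed in: The block lies at rest flat on the stand's base, hole upward and under the nozzle (within 10 mm), no more than 5 mm from the end stop and from the side fence and square to them within 0.06 rad; the trigger has sprung back (under 0.02 rad) (x of block in the frame of seat between -0.005 and 0.003 m and y of block in the frame of seat between -0.005 and 0.003 m and z of block in the frame of seat between -0.003 and 0.004 m and angle between the x axis of block and the x axis of seat, either way round below 0.06 rad and angle between block's own z axis and vertical below 0.06 rad and horizontal distance between hole and nozzle_tip below 0.01 m and value of joint trigger below 0.02 rad and linear speed of block below 0.02 m/s); the robot touches nothing.
It fails at once if another thing on the bench is moved by more than 30 mm (distance of any of offcut, batten, glue, hammer, screwdriver, brush from where it was at the start of the episode above 0.03 m).
It also fails if it takes over 58 s, if anything falls off the work surface, if the arm or the gripper's body presses on something with over 40 N, if the wrist force passes 120 N, or if a joint passes its speed limit or range.

ROBOT

A 6-joint arm with a two-finger parallel gripper is mounted at the origin on the work surface. World frame = base frame: x ahead of the robot, y to its left, z up, the work surface at z = 0. Lengths are in mm, angles in rad, forces in N, time in s.
With the tool pointing down it reaches from about 300 to 750 mm from the base axis. Payload 8.5 kg.
Tool frame: the origin (TCP) lies at the very end of the fingers, on their centre line; the grasp point (between the pads) lies 19 mm behind it; x points along the fingers, y is the direction in which the jaws open and shut, and the axes are right-handed (so a half turn about x gives the same grasp; the last joint's range is limited). The gripper opens to 85 mm and grips with 20 to 120 N. Pads are 22 mm wide; open, the fingers measure 114 mm over their backs; the gripper's body (76 mm by 85 mm) begins 54 mm behind the grasp point. The pads swing forward as they close: fully open they stand 13 mm farther back than shut.
Start: joints at [-1.542, 0.381, 1.297, -0, 1.464, -0.215], TCP at [132.761, -533.718, 231.322] pointing down, gripper open.
Joint ranges: [-3.11, 3.11], [-0.89, 2.33], [0.22, 2.48], [-1.42, 4.56], [0.17, 2.85], [-2.88, 2.88]. Speed limits (rad/s): [2.39, 2.39, 3.14, 3.14, 3.14, 3.14].

INTERFACE

Orientations are given as [roll, pitch, yaw] about the fixed x, y, z axes, in that order (R = Rz(yaw) Ry(pitch) Rx(roll)).
In Python, from cell import status, cams, job gives the robot as it stands.
- The arm moves only by the tool arm_command, never from a script. Its arguments are lists of equal length, an entry for each row: "slide": the shift along the tool's x, y, z in mm, a list of three; "yaw": the turn about the tool's x in rad. A call has 1 to 8 rows; each row shifts and turns the commanded pose from where the row before left it, along the tool's axes as they then stand; what a row does not reach is not made up. A row lasts 1/12 s, in which the tool goes at most 41.7 mm and 7.16 degrees, less where a joint would pass 70% of its speed; a pose out of reach is approached as far as the arm can. A call with a gripper value outside its range is refused whole. "claw" is the finger opening in mm, from 0 to 85.4, set as the call begins (left out, the last holds). The fingers move at their own pace and stop on an object; "newtons" is the grip in N (left out, the last holds). Time passes only in rows, so rows that do not move let the fingers close. It gives the time, the measured TCP pose, the force and the opening at its end, in the units of the state.
- status.observe(): the state, without advancing time (a new reading comes with each control period).
- cams.snapshot(name): name is "scene" or "top"; returns a dict with "img" (420x560x3 uint8, red, green, blue), "z_map" (420x560 float32, mm along the optical axis (not along the pixel's ray), 0 where there is no reading), "camera_matrix" (3x3 intrinsics, pixels), "xyz" and "orientation" of the camera in the world. Camera axes: x right, y down, z forward; pixel columns grow to the right and rows downward; lengths in mm; the calibration is good to about 2 mm. A picture is of the moment at which its call begins.
- job.finish_job(): hands the job in, once; it reports no verdict.
The state is a dict: "time": time; "q": joint angles; "joint_vel": joint speeds; "joint_efforts": joint torques, N m; "tcp_pos": TCP position; "tool_rot": TCP orientation; "ft_force": force on the tool from outside, world axes, zero at the start; "ft_torque": the same for the moment, N m; "grip_width": finger opening in mm.
Only numpy, scipy, OpenCV 4.12 (cv2) and the standard library are available. Lean on these libraries where they do the work, as an engineer would, in place of code of your own. Each camera call takes 0.05 s, during which the arm holds its last target. There are 200 camera calls.

## Working session

There is one attempt and no reset: what is moved stays moved. The work goes in short steps, Python scripts to look and compute and a tool call to move; the robot and the scene stay as the last step left them, time stands still between calls to the robot, and variables do not carry over. Pictures are saved under pics/ and viewed, about 8 in all and at most 12, crops included, and the job is handed in when it is done.

Besides the shell and the picture viewer there is one more tool, called after "Request:" by a JSON object that holds its "name" and its "arguments". arm_command: Moves the arm, as the interface text tells. Its arguments: {"type":"object","properties":{"slide":{"type":"array","items":{"type":"array","items":{"type":"number"}}},"yaw":{"type":"array","items":{"type":"number"}},"claw":{"type":"number"},"newtons":{"type":"number"}},"required":["slide","yaw"]}

```bash
mkdir -p pics; cat > h.py <<'E'
import numpy as np, cv2
from scipy.spatial.transform import Rotation as R
from cell import status, cams, job
def rot(o): return R.from_euler('xyz', np.array(o)).as_matrix()
def snap(n):
    s=cams.snapshot(n); K=np.array(s['camera_matrix']); z=s['z_map']
    v,u=np.mgrid[:z.shape[0],:z.shape[1]]
    P=np.stack([(u-K[0,2])/K[0,0]*z,(v-K[1,2])/K[1,1]*z,z],-1)
    o=s['orientation']; M=rot(o) if np.shape(o)!=(3,3) else np.array(o)
    W=P@M.T+np.array(s['xyz']); W[z==0]=np.nan
    return s,W
def save(img,f): cv2.imwrite('pics/'+f,cv2.cvtColor(img,cv2.COLOR_RGB2BGR))
E
python3 - <<'E'
from h import *
for n in('scene','top'):
    s,W=snap(n); save(s['img'],n+'0.png'); np.savez(n+'0.npz',img=s['img'],W=W); print(n,s['xyz'],s['orientation'],s['camera_matrix'])
print(status.observe())
E
```

```text
scene [1445.97159011  -90.03517791 1134.57210268] [-2.34770806 -0.01871688  1.43628814] [[471.19197996   0.         276.06422521]
 [  0.         471.19197996 212.91612381]
 [  0.           0.           1.        ]]
top [ 304.7328688    86.70053735 1497.74340894] [-3.0250049  -0.00545959 -1.55616279] [[526.56740671   0.         278.78525542]
 [  0.         526.56740671 212.84386391]
 [  0.           0.           1.        ]]
{'time': 0.1, 'q': array([-1.54232094e+00,  3.81149919e-01,  1.29815555e+00,  2.74431144e-05,
        1.46360492e+00, -2.15299332e-01]), 'joint_vel': array([ 0.00073268, -0.0001088 , -0.00360962,  0.00122094,  0.00042974,
        0.0009957 ]), 'joint_efforts': array([ 2.34093197e-03, -4.49222410e+01, -2.31659460e+01, -2.48136857e-04,
        3.62121747e-03, -6.80810246e-06]), 'tcp_pos': array([ 132.74968004, -533.47448284,  230.77200577]), 'tool_rot': array([-1.80679619,  1.56947831,  1.57856823]), 'ft_force': array([-0.56553417, -0.26217321,  0.01724821]), 'ft_torque': array([-0.00534077,  0.00102089, -0.01843287]), 'grip_width': 85.0999149607535}
```

View pics/top0.png

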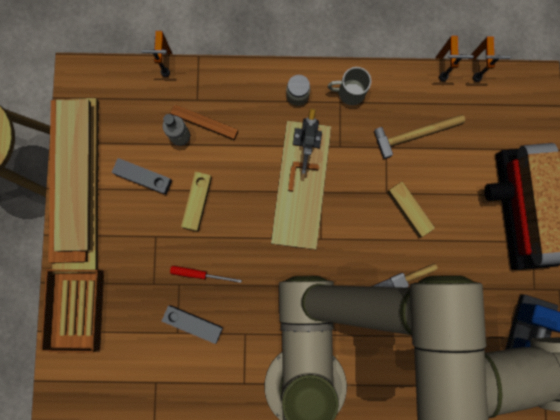

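View pics/scene0.png

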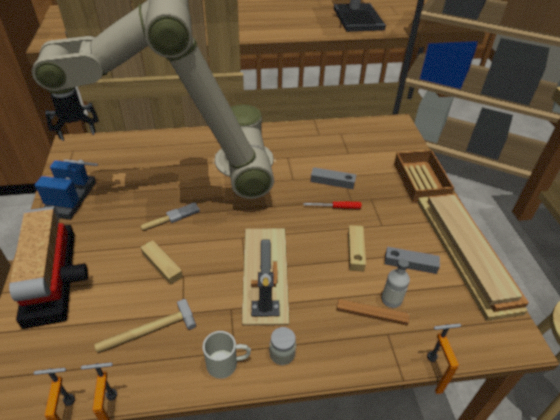

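The top view shows four candidates for the block:
- Pale block with a hole at (196,200), hole at (201,180).
- Plain pale offcut at (411,210).
- Grey drilled look-alikes at (142,176) and (192,325).

The pale drilled block at (196,200) fits the description. The stand is at about (301,185), with its post at the top of the image (world +x) and the wooden corner at (300,172). I'll confirm with a crop and measure.

```bash
python3 - <<'E'
from h import *
d=np.load('top0.npz'); img,W=d['img'],d['W']
save(cv2.resize(img[100:260,110:350],None,fx=3.3,fy=3.3,interpolation=cv2.INTER_CUBIC),'crop1.png')
hsv=cv2.cvtColor(img,cv2.COLOR_RGB2HSV)
def rect(box,zlo,zhi,name,pale=True):
    r0,r1,c0,c1=box; w=W[r0:r1,c0:c1].reshape(-1,3); p=hsv[r0:r1,c0:c1].reshape(-1,3)
    m=(w[:,2]>zlo)&(w[:,2]<zhi)
    if pale: m&=(p[:,2]>120)
    w=w[m]; r=cv2.minAreaRect(w[:,:2].astype(np.float32)); print(name,m.sum(),r,'zmed',np.median(w[:,2]),'mean',w.mean(0))
    print(cv2.boxPoints(r).round(1).tolist())
rect((165,240,175,218),22,50,'block',False)
rect((115,255,265,338),5,20,'stand')
# fence/stop
rect((155,200,280,330),26,40,'corner',False)
print('bench z',np.nanmedian(W[255:270,120:260,2]))
w=W[110:200,280:335].reshape(-1,3)
for a,b in((60,100),(100,140),(140,180),(180,215),(215,260)):
    q=w[(w[:,2]>a)&(w[:,2]<b)]; print(a,b,len(q),q.mean(0),q.min(0),q.max(0))
E
```

```text
block 894 ((508.38006591796875, 315.4178466796875), (46.42934799194336, 159.94915771484375), 78.03572845458984) zmed 35.25282526783258 mean [504.20310587 315.55523923  35.03094785]
[[425.29998779296875, 309.29998779296875], [581.7999877929688, 276.1000061035156], [591.4000244140625, 321.5], [435.0, 354.70001220703125]]
stand 4319 ((564.606201171875, 19.350921630859375), (368.15570068359375, 208.5291748046875), 0.080179363489151) zmed 12.21874086775074 mean [535.32376264  21.98307446  12.20717376]
[[380.3999938964844, 123.4000015258789], [380.70001220703125, -85.19999694824219], [748.7999877929688, -84.69999694824219], [748.5, 123.9000015258789]]
corner 230 ((580.8177490234375, 14.767078399658203), (78.57941436767578, 84.84196472167969), 82.77055358886719) zmed 32.08044633088139 mean [596.03865941  27.5450589   32.23337311]
[[533.7999877929688, -18.899999618530273], [618.0, -29.5], [627.7999877929688, 48.400001525878906], [543.7000122070312, 59.099998474121094]]
bench z 0.761409153095542
60 100 52 [609.33840154  16.19165091  88.27835103] [584.99168382   9.55095475  70.90119738] [690.50976831  22.8916483   99.51947417]
100 140 52 [639.1496689   15.18172066 113.61774363] [610.72121549 -12.20954287 100.42811806] [711.35994795  23.43993945 136.59918763]
140 180 205 [699.12158893   4.19018175 168.07701844] [657.85997268 -18.29594342 145.76411333] [723.51511741  24.93108572 179.34127271]
180 215 157 [651.09910159   9.65223584 196.93884408] [606.29253154  -5.38190148 180.16271109] [726.90971289  23.95548345 214.93708022]
215 260 127 [639.78930442  10.48735409 229.8245205 ] [625.32376421  -2.79495736 215.67399271] [659.42245216  24.70600444 239.1807884 ]
```

View pics/crop1.png

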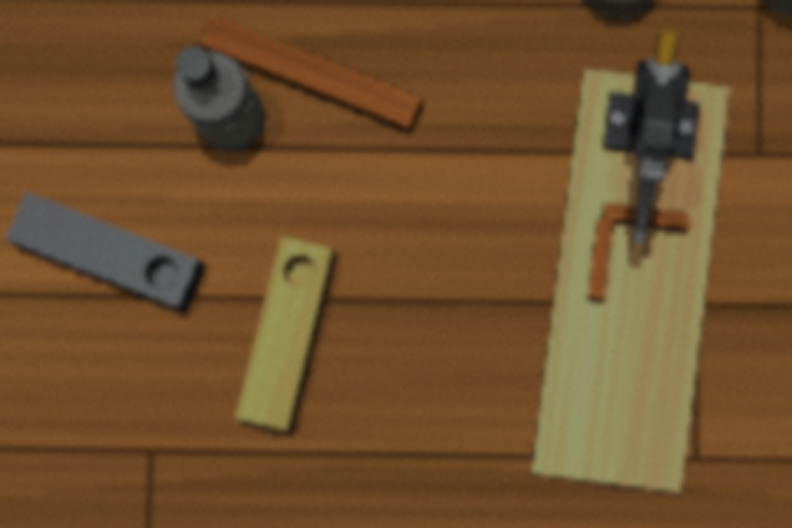

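The crop confirms the pale drilled block, with its hole at the far end at crop (300,268). It also shows the stand with the fence on the left (world +y) and the end stop under the nozzle. Next I'll fit the stand pose more carefully.

```bash
python3 - <<'E'
from h import *
from scipy.optimize import minimize
d=np.load('top0.npz'); img,W=d['img'],d['W']
hsv=cv2.cvtColor(img,cv2.COLOR_RGB2HSV)
print(hsv[230,290],hsv[230,260])
m=((hsv[...,2]>105)&(hsv[...,0]>18)&(hsv[...,0]<40)&(W[...,2]>6)&(W[...,2]<20)).astype(np.uint8)
n,l,st,c=cv2.connectedComponentsWithStats(m); k=l[230,295]; print(st[k])
w=W[l==k]; r=cv2.minAreaRect(w[:,:2].astype(np.float32)); print(r)
# side edges per row
L=[];Rr=[]
for row in range(130,243):
    cs=np.where(l[row]==k)[0]
    if len(cs)>25: L.append(W[row,cs[0],:2]); Rr.append(W[row,cs[-1],:2])
for e in(L,Rr):
    e=np.array(e); p=np.polyfit(e[:,0],e[:,1],1); res=e[:,1]-np.polyval(p,e[:,0]); g=abs(res)<4; p=np.polyfit(e[g,0],e[g,1],1); print('edge yaw',np.arctan(p[0]),'y at 550',np.polyval(p,550),g.sum(),len(g))
# rendering-free check: corner pieces at z 26..37
S,WS=np.load('scene0.npz')['img'],np.load('scene0.npz')['W']
th=np.arctan(p[0])
for nm,X in(('top',W),('scene',WS)):
    q=X.reshape(-1,3); q=q[(q[:,2]>26)&(q[:,2]<36)&(q[:,0]>500)&(q[:,0]<660)&(abs(q[:,1]-15)<60)]
    print(nm,len(q),q.min(0),q.max(0))
# scene: stand top
hs=cv2.cvtColor(S,cv2.COLOR_RGB2HSV)
m=((hs[...,2]>105)&(hs[...,0]>16)&(hs[...,0]<40)&(WS[...,2]>6)&(WS[...,2]<20)&(WS[...,0]>360)&(WS[...,0]<770)&(abs(WS[...,1]-15)<110)).astype(np.uint8)
n,l,st,c=cv2.connectedComponentsWithStats(m);k=1+np.argmax(st[1:,4]); w=WS[l==k]; print('scene',st[k],cv2.minAreaRect(w[:,:2].astype(np.float32)),np.median(w[:,2]))
# scene block
w=WS.reshape(-1,3); w=w[(w[:,2]>24)&(w[:,2]<45)&(w[:,0]>410)&(w[:,0]<605)&(abs(w[:,1]-315)<60)]
print('scene block',len(w),cv2.minAreaRect(w[:,:2].astype(np.float32)),np.median(w[:,2]))
E
```

```text
[ 26  96 149] [ 15 167 122]
[ 271  121   60  128 4081]
((564.0321044921875, 18.51317596435547), (129.56793212890625, 360.5911560058594), 83.43836975097656)
edge yaw -0.11422909826603145 y at 550 83.7110432665531 73 73
edge yaw -0.11305359906790625 y at 550 -42.88183604964816 73 73
top 209 [542.23207659 -28.2813423   26.08898518] [626.4594201   56.44041386  35.97182622]
scene 132 [542.14920648 -30.25942056  26.11816007] [624.33832655  55.87551246  35.9617675 ]
scene [ 242  227   48   99 2785] ((558.0642700195312, 17.372535705566406), (134.90975952148438, 373.7684326171875), 82.96289825439453) 12.791590331213456
scene block 579 ((504.75732421875, 314.46771240234375), (45.50458908081055, 168.28025817871094), 77.57695770263672) 35.57538575230751
```

```bash
cat >> h.py <<'E'
def plan(pts,jaw=None,sym=True):
    """tool-axis slides from the measured pose through world points, then the turn about tool x to put jaw axis at world angle"""
    s=status.observe(); M=rot(s['tool_rot']); p=np.array(s['tcp_pos'])
    print('t',round(s['time'],2),'tcp',p.round(1),'w',round(s['grip_width'],1),'F',s['ft_force'].round(1),'tool x',M[:,0].round(4),'y',M[:,1].round(4),'yang',round(np.arctan2(M[1,1],M[0,1]),4),'q6',round(s['q'][5],3))
    for t in pts:
        d=M.T@(np.array(t)-p); print(t,'slide',d.round(1),'rows',round(np.linalg.norm(d)/41.7,1)); p=np.array(t)
    if jaw is not None:
        a=jaw-np.arctan2(M[1,1],M[0,1])
        if sym: a=(a+np.pi/2)%np.pi-np.pi/2
        print('yaw',round(-a,4),'rows',round(abs(a)/.125,1),'q6 stays ok?')
O=np.array([544.1,20.9,0]);TH=-0.114
def st(x,y,z): return (O+rot([0,0,TH])@np.array([x,y,z])).round(1).tolist()
E
python3 -c "
from h import *
plan([[440,-330,231],[463.5,324.5,231],[463.5,324.5,60]],-.209+np.pi/2)"
```

```text
t 0.1 tcp [ 132.7 -533.5  230.8] w 85.1 F [-0.6 -0.3  0. ] tool x [-0.      0.0013 -1.    ] y [ 0.2414 -0.9704 -0.0013] yang -1.327 q6 -0.215
[440, -330, 231] slide [   0.  -123.3 -347.3] rows 8.8
[463.5, 324.5, 231] slide [   0.9 -629.5 -180.8] rows 15.7
[463.5, 324.5, 60] slide [1.71e+02 2.00e-01 1.00e-01] rows 4.1
yaw 0.4528 rows 3.6 q6 stays ok?
```

Request:
{"name": "arm_command", "arguments": {"slide": [[0,-14,-38],[0,-14,-38],[0,-14,-38],[0,-14,-38],[0,-14,-38],[0,-14,-38],[0,-14,-38],[0,-14,-38]], "yaw": [0.05,0.05,0.05,0.05,0.05,0.05,0.05,0.05], "claw": 85, "newtons": 50}}

```text
time: 0.77
tcp_pos: [428.1, -400.5, 231.2]
tool_rot: [-0.75, 1.57, 2.233]
ft_force: [-0.2, -1.5, 0.1]
grip_width: 84.9
```

```bash
python3 -c "
from h import *
plan([[463.5,324.5,200],[463.5,324.5,60]],-.209+np.pi/2)"
```

```text
t 0.77 tcp [ 428.1 -400.5  231.2] w 84.9 F [-0.2 -1.5  0.1] tool x [-4.e-04  5.e-04 -1.e+00] y [-1.577e-01 -9.875e-01 -4.000e-04] yang -1.7292 q6 0.775
[463.5, 324.5, 200] slide [  31.6 -721.5   79.4] rows 17.4
[463.5, 324.5, 60] slide [ 1.4e+02  1.0e-01 -1.0e-01] rows 3.4
yaw 0.0506 rows 0.4 q6 stays ok?
```

Request:
{"name": "arm_command", "arguments": {"slide": [[0,-41,4.5],[0,-41,4.5],[0,-41,4.5],[0,-41,4.5],[0,-41,4.5],[0,-41,4.5],[0,-41,4.5],[0,-41,4.5]], "yaw": [0,0,0,0,0,0,0,0]}}

```text
time: 1.43
tcp_pos: [441.3, -70.4, 231.2]
tool_rot: [-0.444, 1.57, 2.541]
ft_force: [0.5, 0.5, 0.3]
grip_width: 84.8
```

Request:
{"name": "arm_command", "arguments": {"slide": [[0,-41,4.5],[0,-41,4.5],[0,-41,4.5],[0,-41,4.5],[0,-41,4.5],[0,-41,4.5],[0,-30,4],[0,0,0]], "yaw": [0,0,0,0,0,0,0,0]}}

```text
time: 2.1
tcp_pos: [453.5, 209.5, 230.9]
tool_rot: [-0.869, 1.569, 2.121]
ft_force: [0.1, -0.0, -0.5]
grip_width: 84.9
```

```bash
python3 -c "
from h import *
plan([[463.5,324.5,100],[463.5,324.5,10]],-.209+np.pi/2)"
```

```text
t 2.1 tcp [453.5 209.5 230.9] w 84.9 F [ 0.1 -0.  -0.5] tool x [-7.0e-04  1.1e-03 -1.0e+00] y [-0.1505 -0.9886 -0.001 ] yang -1.7219 q6 1.916
[463.5, 324.5, 100] slide [ 131.  -115.     7.3] rows 4.2
[463.5, 324.5, 10] slide [90.   0.1 -0.1] rows 2.2
yaw 0.0579 rows 0.5 q6 stays ok?
```

Request:
{"name": "arm_command", "arguments": {"slide": [[0,-40,2],[0,-40,3],[20,-35,2],[38,0,0],[38,0,0],[34,0,0],[0,0,0]], "yaw": [0.02,0.02,0.018,0,0,0,0]}}

```text
time: 2.68
tcp_pos: [464.3, 317.9, 95.2]
tool_rot: [0.615, 1.558, -2.741]
ft_force: [-0.0, -0.7, -0.5]
grip_width: 84.9
```

```bash
python3 -c "
from h import *
plan([[463.5,324.5,8]],-.209+np.pi/2)
s,W=snap('scene'); save(cv2.resize(s['img'][130:330,230:450],None,fx=2.7,fy=2.7),'g1.png')"
```

```text
t 2.68 tcp [464.3 317.9  95.2] w 84.9 F [-0.  -0.7 -0.5] tool x [-0.0114 -0.0049 -0.9999] y [-0.2126 -0.9771  0.0072] yang -1.785 q6 2.175
[463.5, 324.5, 8] slide [87.1 -6.9  1.3] rows 2.1
yaw -0.0053 rows 0.0 q6 stays ok?
```

View pics/g1.png

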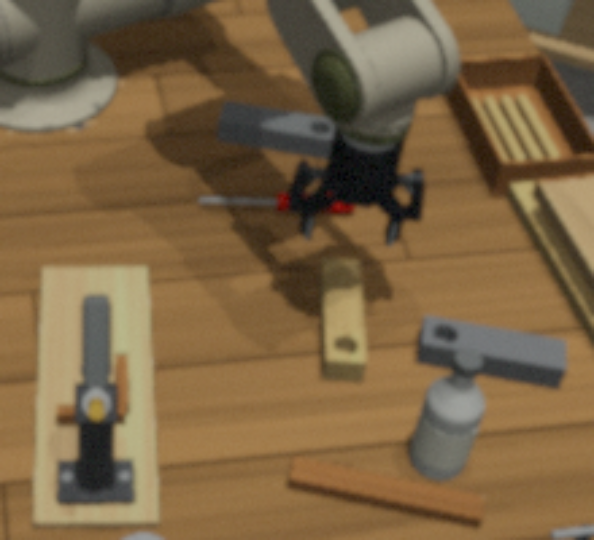

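The crop shows the open fingers straddling the rear end of the drilled block (crop 343,320), clear of the screwdriver. I'll go down and grip.

Request:
{"name": "arm_command", "arguments": {"slide": [[30,-6.5,1],[30,0,0],[26,0,0],[0,0,0],[0,0,0]], "yaw": [0,0,0,0,0]}}

```text
time: 3.15
tcp_pos: [468.7, 326.2, 17.0]
tool_rot: [-2.536, 1.57, 0.391]
ft_force: [0.9, 0.4, -0.2]
grip_width: 84.7
```

Request:
{"name": "arm_command", "arguments": {"slide": [[0,0,0],[0,0,0],[0,0,0],[0,0,0],[0,0,0],[0,0,0],[0,0,0],[0,0,0]], "yaw": [0,0,0,0,0,0,0,0], "claw": 30, "newtons": 60}}

```text
time: 3.82
tcp_pos: [468.6, 326.4, 17.4]
tool_rot: [-2.581, 1.568, 0.346]
ft_force: [-2.1, -1.5, 10.3]
grip_width: 43.6
```

```bash
python3 -c "
from h import *
plan([[463.5,324.5,8]],-.209+np.pi/2)"
```

```text
t 3.82 tcp [468.6 326.4  17.4] w 43.6 F [-2.1 -1.5 10.3] tool x [ 0.0029  0.001  -1.    ] y [-0.2127 -0.9771 -0.0016] yang -1.7852 q6 2.187
[463.5, 324.5, 8] slide [9.4 2.9 4.6] rows 0.3
yaw -0.0054 rows 0.0 q6 stays ok?
```

The grip is 8 mm too high, so I'll open, lower and regrip.

Request:
{"name": "arm_command", "arguments": {"slide": [[0,0,0],[0,0,0],[0,0,0],[0,0,0],[9,0,0],[0,0,0],[0,0,0]], "yaw": [0,0,0,0,0,0,0], "claw": 65}}

```text
time: 4.4
tcp_pos: [467.4, 325.9, 5.5]
tool_rot: [0.6, 1.569, -2.756]
ft_force: [1.4, -0.6, -0.0]
grip_width: 64.9
```

Request:
{"name": "arm_command", "arguments": {"slide": [[0,0,0],[0,0,0],[0,0,0],[0,0,0],[0,0,0],[0,0,0]], "yaw": [0,0,0,0,0,0], "claw": 30}}

```text
time: 4.9
tcp_pos: [467.9, 326.2, 6.6]
tool_rot: [-2.495, 1.57, 0.433]
ft_force: [-0.7, -0.3, 3.3]
grip_width: 44.4
```

```bash
python3 -c "
from h import *
plan([[463.5,324.5,8]],-.209+np.pi/2)"
```

```text
t 4.9 tcp [467.9 326.2   6.6] w 44.4 F [-0.7 -0.3  3.3] tool x [ 6.e-04  3.e-04 -1.e+00] y [-2.125e-01 -9.772e-01 -4.000e-04] yang -1.785 q6 2.186
[463.5, 324.5, 8] slide [-1.4  2.6  4. ] rows 0.1
yaw -0.0052 rows 0.0 q6 stays ok?
```

```bash
python3 -c "
from h import *
plan([[467,326,52],st(-155,-8,52)],TH+np.pi/2)"
```

```text
t 4.9 tcp [467.9 326.2   6.6] w 44.4 F [-0.7 -0.3  3.3] tool x [ 6.e-04  3.e-04 -1.e+00] y [-2.125e-01 -9.772e-01 -4.000e-04] yang -1.785 q6 2.186
[467, 326, 52] slide [-45.4   0.4   0.8] rows 1.1
[389.2, 30.6, 52.0] slide [-1.000e-01  3.052e+02  1.320e+01] rows 7.3
yaw -0.1002 rows 0.8 q6 stays ok?
```

Request:
{"name": "arm_command", "arguments": {"slide": [[-23,0,0],[-23,0,0],[0,20,1],[0,35,2],[0,39,2],[0,39,2],[0,39,2],[0,39,2]], "yaw": [0,0,0,0,0,0,0,0]}}

```text
time: 5.57
tcp_pos: [411.0, 121.0, 52.2]
tool_rot: [0.226, 1.57, -3.129]
ft_force: [0.9, 0.1, -1.4]
grip_width: 44.4
```

Request:
{"name": "arm_command", "arguments": {"slide": [[0,39,1],[0,35,1],[0,20,0],[0,0,0],[0,0,0],[0,0,0]], "yaw": [0,0,0,-0.05,-0.05,0]}}

```text
time: 6.07
tcp_pos: [389.9, 30.5, 52.2]
tool_rot: [-0.146, 1.57, 2.882]
ft_force: [0.4, 0.3, -1.5]
grip_width: 44.1
```

```bash
python3 -c "
from h import *
plan([st(-155,-8,28),st(-62,-8,28),st(-58,-8,20)],TH+np.pi/2)
s,W=snap('scene'); save(cv2.resize(s['img'][150:350,190:410],None,fx=2.7,fy=2.7),'g2.png')
w=W.reshape(-1,3); w=w[(w[:,2]>60)&(w[:,2]<95)&(w[:,0]>420)&(w[:,0]<570)&(abs(w[:,1]-30)<50)]
print(len(w),np.nanmedian(w[:,2]),cv2.minAreaRect(w[:,:2].astype(np.float32)))
print(np.linalg.lstsq(np.c_[w[:,:2]-[480,20],np.ones(len(w))],w[:,2],rcond=None)[0])"
```

```text
t 6.07 tcp [389.9  30.5  52.2] w 44.1 F [ 0.4  0.3 -1.5] tool x [-7.e-04  2.e-04 -1.e+00] y [-1.134e-01 -9.936e-01 -1.000e-04] yang -1.6844 q6 1.457
[389.2, 30.6, 28.0] slide [24.2 -0.   0.7] rows 0.6
[481.6, 20.0, 28.0] slide [ -0.1   0.1 -93. ] rows 2.2
[485.6, 19.5, 20.0] slide [ 8.  0. -4.] rows 0.2
yaw 0.0004 rows 0.0 q6 stays ok?
294 80.87168225212417 ((466.4429016113281, 22.45757293701172), (43.733314514160156, 96.1326675415039), 83.91177368164062)
[-7.44973659e-02  2.63618661e-02  7.81172014e+01]
```

View pics/g2.png

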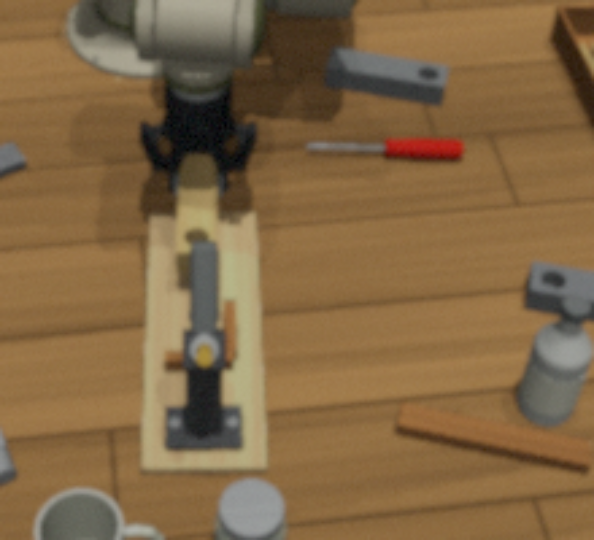

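The block is held in line with the stand, its hole at crop (197,237) and nose towards the corner, drooping slightly. I'll move in low along +x and then lower it.

Request:
{"name": "arm_command", "arguments": {"slide": [[20,0,0],[0,0,-15],[0,0,-25],[0,0,-25],[0,0,-15],[0,0,-8],[0,0,0]], "yaw": [0,0,0,0,0,0,0]}}

```text
time: 6.7
tcp_pos: [478.6, 20.9, 32.1]
tool_rot: [3.089, 1.57, -0.168]
ft_force: [-0.8, -1.1, -2.2]
grip_width: 44.0
```

Request:
{"name": "arm_command", "arguments": {"slide": [[5,0,0],[4,0,0],[3,0,0],[1,0,0],[0,0,0],[0,0,0]], "yaw": [0,0,0,0,0,0]}}

```text
time: 7.2
tcp_pos: [477.4, 20.8, 19.3]
tool_rot: [0.018, 1.571, 3.045]
ft_force: [0.0, -0.2, -2.4]
grip_width: 43.9
```

```bash
cat > blk.py <<'E'
from h import *
def blk(n='top'):
    s,W=snap(n); w=W.reshape(-1,3); L=(w-O)@rot([0,0,TH])  # stand frame
    m=(L[:,2]>38)&(L[:,2]<56)&(abs(L[:,1])<45)&(L[:,0]>-130)&(L[:,0]<75); q=L[m]
    ins=q[(q[:,0]>-30)&(q[:,0]<30)]
    print(n,len(q),'x',q[:,0].min().round(1),q[:,0].max().round(1),'y',np.percentile(ins[:,1],[1,99]).round(1),'z',np.median(ins[:,2]).round(1))
    A=np.linalg.lstsq(np.c_[ins[:,0],ins[:,1],np.ones(len(ins))],ins[:,2],rcond=None)[0]; print('slope',A.round(3))
    f=L[(L[:,2]>27)&(L[:,2]<36)&(abs(L[:,0]-30)<30)&(L[:,1]>15)&(L[:,1]<45)]
    if len(f): print('fence y',np.percentile(f[:,1],[2,98]).round(1))
    return s,W
E
python3 -c "
from blk import *
plan([st(-57,0,18.6)],TH+np.pi/2)
for n in ('top','scene'): s,W=blk(n); save(s['img'],'in_%s.png'%n)"
```

```text
t 7.2 tcp [477.4  20.8  19.3] w 43.9 F [ 0.  -0.2 -2.4] tool x [-2.e-04  0.e+00 -1.e+00] y [-0.114  -0.9935  0.    ] yang -1.6851 q6 1.48
[487.5, 27.4, 18.6] slide [ 0.7 -7.7 -9.3] rows 0.3
yaw -0.0003 rows 0.0 q6 stays ok?
top 131 x 6.7 70.8 y [-28.6  29.5] z 46.8
slope [ 3.7200e-01 -3.4000e-02  3.7905e+01]
fence y [24.  37.1]
scene 234 x -100.2 57.0 y [-28.8 -16.6] z 48.9
slope [-3.1000e-02 -9.4000e-02  4.6553e+01]
fence y [22.  34.2]
```

Request:
{"name": "arm_command", "arguments": {"slide": [[1,0,0],[0,0,0],[0,0,0]], "yaw": [0,0,0]}}

```text
time: 7.55
tcp_pos: [477.8, 20.8, 18.6]
tool_rot: [3.032, 1.57, -0.224]
ft_force: [-1.1, 0.6, 3.4]
grip_width: 44.2
```

Request:
{"name": "arm_command", "arguments": {"slide": [[0,0,-2.5],[0,0,-2.5],[0,0,0],[0,0,0]], "yaw": [0,0,0,0]}}

```text
time: 7.88
tcp_pos: [482.6, 20.3, 18.6]
tool_rot: [3.093, 1.571, -0.163]
ft_force: [-2.1, 0.1, 5.7]
grip_width: 44.1
```

Request:
{"name": "arm_command", "arguments": {"slide": [[0,0,-2],[0,0,-2],[0,0,0],[0,0,0]], "yaw": [0,0,0,0]}}

```text
time: 8.22
tcp_pos: [486.0, 20.0, 18.6]
tool_rot: [-0.021, 1.57, 3.007]
ft_force: [-4.5, 0.9, 6.3]
grip_width: 43.8
```

Request:
{"name": "arm_command", "arguments": {"slide": [[0,0,-1],[0,0,-1],[0,0,0],[0,0,0]], "yaw": [0,0,0,0]}}

```text
time: 8.55
tcp_pos: [486.0, 20.0, 18.5]
tool_rot: [0.025, 1.565, 3.053]
ft_force: [-12.8, 0.6, 14.4]
grip_width: 44.6
```

Request:
{"name": "arm_command", "arguments": {"slide": [[-0.5,0,1],[0,-2.5,0],[0,-2.5,0],[0,0,0],[0,0,0]], "yaw": [0,0,0,0,0]}}

```text
time: 8.97
tcp_pos: [486.5, 24.5, 18.6]
tool_rot: [0.116, 1.567, -3.141]
ft_force: [-8.0, -2.7, 4.5]
grip_width: 44.3
```

Request:
{"name": "arm_command", "arguments": {"slide": [[0,-1,0],[0,-1,0],[0,0,0],[0,0,0]], "yaw": [0,0,0,0]}}

```text
time: 9.3
tcp_pos: [486.7, 26.2, 18.6]
tool_rot: [0.229, 1.567, -3.028]
ft_force: [-8.6, -6.0, 5.1]
grip_width: 44.2
```

Request:
{"name": "arm_command", "arguments": {"slide": [[0,-1,0],[0,0,0],[0,0,0]], "yaw": [0,0,0]}}

```text
time: 9.55
tcp_pos: [486.7, 26.7, 18.6]
tool_rot: [0.384, 1.566, -2.873]
ft_force: [-9.2, -9.8, 4.8]
grip_width: 44.0
```

Request:
{"name": "arm_command", "arguments": {"slide": [[0,-1,0],[0,0,0],[0,0,0]], "yaw": [0,0,0]}}

```text
time: 9.8
tcp_pos: [486.7, 26.8, 18.6]
tool_rot: [0.601, 1.566, -2.656]
ft_force: [-11.2, -16.0, 4.8]
grip_width: 44.2
```

```bash
python3 -c "
from blk import *
plan([st(-57,0,18.6)],TH+np.pi/2)
for n in ('top','scene'): s,W=blk(n); save(cv2.resize(s['img'][200:330,220:320] if n=='scene' else s['img'][110:260,255:345],None,fx=4.5,fy=4.5,interpolation=cv2.INTER_CUBIC),'seat1_%s.png'%n)"
```

```text
t 9.8 tcp [486.7  26.8  18.6] w 44.2 F [-11.2 -16.    4.8] tool x [-0.0046 -0.0024 -1.    ] y [-0.1153 -0.9933  0.003 ] yang -1.6863 q6 1.503
[487.5, 27.4, 18.6] slide [ 0.  -0.7 -0.7] rows 0.0
yaw -0.0015 rows 0.0 q6 stays ok?Traceback (most recent call last):
  File "<string>", line 4, in <module>
    for n in ('top','scene'): s,W=blk(n); save(cv2.resize(s['img'][200:330,220:320] if n=='scene' else s['img'][110:260,255:345],None,fx=4.5,fy=4.5,interpolation=cv2.INTER_CUBIC),'seat1_%s.png'%n)
                                  ~~~^^^
  File "blk.py", line 6, in blk
    print(n,len(q),'x',q[:,0].min().round(1),q[:,0].max().round(1),'y',np.percentile(ins[:,1],[1,99]).round(1),'z',np.median(ins[:,2]).round(1))
                                                                       ~~~~~~~~~~~~~^^^^^^^^^^^^^^^^^
    return _quantile_unchecked(
        a, q, axis, out, overwrite_input, method, keepdims, weights)
    return _ureduce(a,
                    func=_quantile_ureduce_func,
    ...<5 lines>...
                    overwrite_input=overwrite_input,
                    method=method)
    r = func(a, **kwargs)
    result = _quantile(arr,
                       quantiles=q,
    ...<2 lines>...
                       out=out,
                       weights=wgt)
    slices_having_nans = np.isnan(arr[-1, ...])
                                  ~~~^^^^^^^^^
IndexError: index -1 is out of bounds for axis 0 with size 0
```

Both faces are against stops: the TCP stopped moving while the force rose to 11 N in x and 16 N in y. I'll relax the push, open and lift straight up.

Request:
{"name": "arm_command", "arguments": {"slide": [[0,1.5,1],[0,0,0]], "yaw": [0,0]}}

```text
time: 10.02
tcp_pos: [486.7, 26.5, 18.6]
tool_rot: [0.474, 1.569, -2.782]
ft_force: [-5.2, -7.1, 1.4]
grip_width: 44.4
```

Request:
{"name": "arm_command", "arguments": {"slide": [[0,0,0],[0,0,0],[0,0,0],[0,0,0],[0,0,0],[0,0,0]], "yaw": [0,0,0,0,0,0], "claw": 70}}

```text
time: 10.52
tcp_pos: [487.6, 27.4, 18.8]
tool_rot: [-2.851, 1.571, 0.177]
ft_force: [-0.1, 0.1, -0.4]
grip_width: 70.1
```

Request:
{"name": "arm_command", "arguments": {"slide": [[-20,0,0],[-30,0,0],[-30,0,25],[-30,0,35],[-30,0,38],[-30,0,28],[0,0,0]], "yaw": [0,0,0,0,0,0,0]}}

```text
time: 11.1
tcp_pos: [368.3, 41.4, 185.9]
tool_rot: [3.048, 1.564, -0.207]
ft_force: [0.9, 0.0, 1.0]
grip_width: 70.0
```

```bash
python3 -c "
from blk import *
plan([st(102,0,300)],TH)
for n in ('top','scene'): s,W=snap(n); save(cv2.resize(s['img'][200:330,220:320] if n=='scene' else s['img'][110:260,255:345],None,fx=4.5,fy=4.5,interpolation=cv2.INTER_CUBIC),'seat1_%s.png'%n); np.savez('s1_'+n,img=s['img'],W=W)
import cv2
a=cv2.imread('pics/seat1_scene.png');b=cv2.imread('pics/seat1_top.png');h=590
c=np.zeros((600,800,3),np.uint8); a=a[:600,:450]; b=cv2.resize(b,(350,583)); c[:a.shape[0],:a.shape[1]]=a; c[:583,450:]=b; cv2.imwrite('pics/seat1.png',c)
blk('top');blk('scene')"
```

```text
t 11.1 tcp [368.3  41.4 185.9] w 70.0 F [0.9 0.  1. ] tool x [ 0.0063 -0.0013 -1.    ] y [-1.130e-01 -9.936e-01  6.000e-04] yang -1.6841 q6 1.473
[645.4, 9.3, 300.0] slide [-112.3    0.6 -279.7] rows 7.2
yaw -1.5701 rows 12.6 q6 stays ok?
top 788 x -87.4 66.2 y [-21.2  23.4] z 47.0
slope [1.3000e-02 1.2000e-02 4.6859e+01]
fence y [23.4 36.6]
scene 203 x -101.7 61.1 y [-22.8  19.5] z 47.6
slope [3.0000e-03 3.1000e-02 4.7777e+01]
fence y [22.1 34.3]
```

View pics/seat1.png

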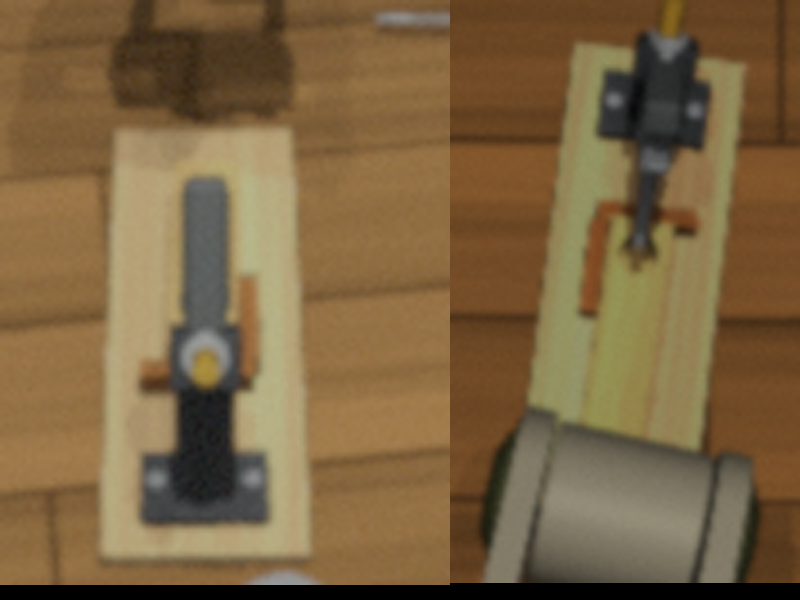

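The picture shows the block lying in the corner, flush along fence and stop, with the nozzle over its hole. Depth gives its top at about 47 mm and x max at about 66 mm. Next I turn the jaws 90° while rising.

Request:
{"name": "arm_command", "arguments": {"slide": [[-28,0,0],[-28,0,0],[-28,0,0],[-28,0,0],[0,0,0],[0,0,0],[0,0,0],[0,0,0]], "yaw": [-0.12,-0.12,-0.12,-0.12,-0.12,-0.12,-0.12,-0.12], "claw": 85}}

```text
time: 11.97
tcp_pos: [371.7, 40.4, 292.4]
tool_rot: [-1.075, 1.568, 2.919]
ft_force: [-0.3, 0.1, 0.2]
grip_width: 85.1
```

Request:
{"name": "arm_command", "arguments": {"slide": [[0,0,0],[0,0,0],[0,0,0],[0,0,0],[0,0,0],[0,0,0]], "yaw": [-0.12,-0.12,-0.12,-0.12,-0.12,-0.01]}}

```text
time: 12.47
tcp_pos: [371.7, 40.4, 292.5]
tool_rot: [-1.683, 1.568, 2.918]
ft_force: [-0.4, -0.1, -0.7]
grip_width: 85.5
```

```bash
python3 -c "
from h import *
plan([st(102,0,300)],TH)
# gun in stand frame from both views
for n in('top','scene'):
    W=np.load('s1_'+n+'.npz')['W'] ; L=(W.reshape(-1,3)-O)@rot([0,0,TH])
    L=L[(L[:,0]>20)&(L[:,0]<210)&(abs(L[:,1])<40)&(L[:,2]>60)]
    print(n)
    for a in range(60,260,15):
        q=L[(L[:,2]>=a)&(L[:,2]<a+15)]
        if len(q)>3: print(a,len(q),'x',np.percentile(q[:,0],[3,97]).round(),'y',np.percentile(q[:,1],[3,50,97]).round(1))
"
```

```text
t 12.47 tcp [371.7  40.4 292.5] w 85.5 F [-0.4 -0.1 -0.7] tool x [-2.9e-03  7.0e-04 -1.0e+00] y [ 0.9939 -0.1105 -0.003 ] yang -0.1107 q6 -0.101
[645.4, 9.3, 300.0] slide [ -8.4 275.5   0.7] rows 6.6
yaw 0.0033 rows 0.0 q6 stays ok?
top
75 25 x [40. 84.] y [-3.6  1.1  8.7]
90 37 x [ 55. 143.] y [-4.5  1.7 16.3]
105 22 x [ 68. 145.] y [-9.1  1.5 15.8]
120 13 x [ 97. 143.] y [-5.  11.9 17.1]
135 8 x [106. 173.] y [-19.3  13.6  21.3]
150 48 x [118. 170.] y [-20.   -8.   20.1]
165 162 x [142. 187.] y [-16.2   2.   19.4]
180 64 x [ 80. 184.] y [-10.6  -0.4  12.3]
195 77 x [ 64. 128.] y [-9.2  0.9 12.1]
210 36 x [ 82. 119.] y [-11.4   2.5  14.2]
225 101 x [ 84. 108.] y [-11.5   0.1  12.2]
scene
60 42 x [162. 167.] y [-18.7   0.3  15.9]
75 50 x [162. 168.] y [-18.6  -2.4  16.4]
90 44 x [162. 167.] y [-18.5  -2.5  15.4]
105 42 x [163. 168.] y [-18.4   0.1  16. ]
120 52 x [162. 167.] y [-16.9  -1.2  15.9]
135 39 x [165. 171.] y [-20.7   0.   17.7]
150 82 x [117. 170.] y [-20.7 -10.3  18.1]
165 152 x [137. 187.] y [-16.7  -0.2  15.5]
180 90 x [125. 185.] y [-12.9  -1.4  10.4]
195 64 x [115. 129.] y [-12.9   0.   10.4]
210 72 x [104. 119.] y [-12.8  -2.6  10.3]
225 75 x [ 87. 107.] y [-12.8  -2.5  10.3]
```

Request:
{"name": "arm_command", "arguments": {"slide": [[0,25,0],[0,40,0],[0,41,0],[0,41,0],[0,41,0],[0,40,0.5],[0,30,0],[0,12,0]], "yaw": [0,0,0,0,0,0,0,0]}}

```text
time: 13.13
tcp_pos: [642.6, 8.3, 289.9]
tool_rot: [-1.63, 1.567, 2.963]
ft_force: [-0.4, -0.6, 0.4]
grip_width: 85.0
```

Request:
{"name": "arm_command", "arguments": {"slide": [[0,0,0],[0,0,0]], "yaw": [0,0]}}

```text
time: 13.3
tcp_pos: [639.4, 9.1, 291.7]
tool_rot: [-1.633, 1.568, 2.962]
ft_force: [-0.7, 0.9, -0.1]
grip_width: 85.2
```

```bash
python3 -c "
from h import *
plan([st(96.5,0,255),st(96.5,0,185)],TH)
s,W=snap('scene'); save(cv2.resize(s['img'][120:320,180:380],None,fx=3,fy=3,interpolation=cv2.INTER_CUBIC),'sq0.png')
"
```

```text
t 13.3 tcp [639.4   9.1 291.7] w 85.2 F [-0.7  0.9 -0.1] tool x [-3.e-03  6.e-04 -1.e+00] y [ 0.9931 -0.117  -0.0031] yang -0.1172 q6 -0.053
[640.0, 9.9, 255.0] slide [36.7  0.6 -0.9] rows 0.9
[640.0, 9.9, 185.0] slide [70.   0.2  0. ] rows 1.7
yaw -0.0032 rows 0.0 q6 stays ok?
```

View pics/sq0.png

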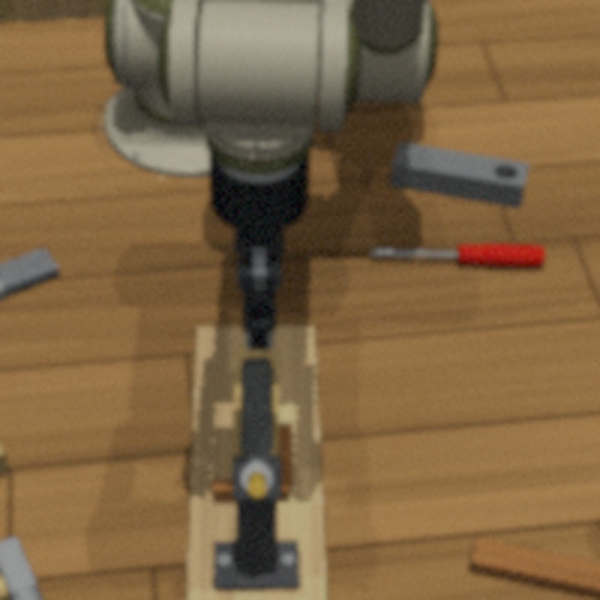

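The picture shows the gripper directly in line above the grip (crop 257,360), with the jaws along the stand's x axis. I'll go down in two stages and watch the force.

Request:
{"name": "arm_command", "arguments": {"slide": [[20,0.5,-0.8],[25,0,0],[15,0,0],[0,0,0]], "yaw": [0,0,0,0]}}

```text
time: 13.68
tcp_pos: [637.6, 10.3, 230.8]
tool_rot: [-1.623, 1.565, 2.974]
ft_force: [-0.8, 0.2, 0.3]
grip_width: 84.7
```

Request:
{"name": "arm_command", "arguments": {"slide": [[12,0,0],[12,0,0],[12,0,0],[10,0,0],[0,0,0]], "yaw": [0,0,0,0,0]}}

```text
time: 14.1
tcp_pos: [638.8, 10.0, 186.9]
tool_rot: [-1.631, 1.569, 2.965]
ft_force: [-0.3, 0.5, -1.1]
grip_width: 84.9
```

```bash
python3 -c "
from h import *
plan([st(96.5,0,185),st(102.5,0,185)],TH)"
```

```text
t 14.1 tcp [638.8  10.  186.9] w 84.9 F [-0.3  0.5 -1.1] tool x [-2.1e-03  4.0e-04 -1.0e+00] y [ 0.9933 -0.1153 -0.0022] yang -0.1155 q6 -0.054
[640.0, 9.9, 185.0] slide [1.9 1.2 0. ] rows 0.1
[645.9, 9.2, 185.0] slide [-0.   5.9  0. ] rows 0.1
yaw -0.0015 rows 0.0 q6 stays ok?
```

Request:
{"name": "arm_command", "arguments": {"slide": [[1,1.5,0],[0,1.5,0],[0,1,0],[0,0,0],[0,0,0]], "yaw": [0,0,0,0,0], "claw": 66, "newtons": 45}}

```text
time: 14.52
tcp_pos: [637.9, 10.4, 190.0]
tool_rot: [-1.494, 1.558, 3.104]
ft_force: [-34.2, 1.1, 24.0]
grip_width: 66.2
```

Request:
{"name": "arm_command", "arguments": {"slide": [[0,1.5,0],[0,0.5,0],[0,0,0],[0,0,0],[0,0,0]], "yaw": [0,0,0,0,0], "claw": 40}}

```text
time: 14.93
tcp_pos: [638.0, 10.5, 194.1]
tool_rot: [-1.448, 1.557, -3.133]
ft_force: [-51.2, 2.9, 51.3]
grip_width: 59.9
```

```bash
python3 -c "
from h import *
plan([st(100,0,185)],TH)
s,W=snap('scene'); np.savez('sq1',img=s['img'],W=W); save(cv2.resize(s['img'][180:320,210:330],None,fx=4.2,fy=4.2,interpolation=cv2.INTER_CUBIC),'sq1.png')
L=(W-O)@rot([0,0,TH])
for r in range(225,275,3): print(r,[(int(c),*L[r,c].round().astype(int)) for c in (262,266,270)])
"
```

```text
t 14.93 tcp [638.   10.5 194.1] w 59.9 F [-51.2   2.9  51.3] tool x [-1.410e-02 -1.000e-04 -9.999e-01] y [ 0.9934 -0.1139 -0.014 ] yang -0.1141 q6 -0.053
[643.5, 9.5, 185.0] slide [9.  5.7 0.3] rows 0.3
yaw -0.0001 rows 0.0 q6 stays ok?
225 [(262, np.int64(133), np.int64(-10), np.int64(331)), (266, np.int64(135), np.int64(-1), np.int64(333)), (270, np.int64(133), np.int64(9), np.int64(332))]
228 [(262, np.int64(113), np.int64(-10), np.int64(300)), (266, np.int64(133), np.int64(0), np.int64(322)), (270, np.int64(133), np.int64(9), np.int64(321))]
231 [(262, np.int64(-147), np.int64(-11), np.int64(13)), (266, np.int64(133), np.int64(0), np.int64(311)), (270, np.int64(133), np.int64(9), np.int64(311))]
234 [(262, np.int64(-135), np.int64(-11), np.int64(13)), (266, np.int64(139), np.int64(0), np.int64(307)), (270, np.int64(135), np.int64(9), np.int64(302))]
237 [(262, np.int64(-87), np.int64(-11), np.int64(50)), (266, np.int64(146), np.int64(0), np.int64(304)), (270, np.int64(64), np.int64(11), np.int64(214))]
240 [(262, np.int64(156), np.int64(-10), np.int64(304)), (266, np.int64(155), 
[... 1226 characters left out ...]
np.int64(-9223372036854775808), np.int64(-9223372036854775808)), (266, np.int64(132), np.int64(0), np.int64(185)), (270, np.int64(132), np.int64(10), np.int64(185))]
267 [(262, np.int64(136), np.int64(-10), np.int64(178)), (266, np.int64(138), np.int64(0), np.int64(180)), (270, np.int64(135), np.int64(10), np.int64(177))]
270 [(262, np.int64(146), np.int64(-10), np.int64(178)), (266, np.int64(144), np.int64(0), np.int64(176)), (270, np.int64(142), np.int64(10), np.int64(173))]
273 [(262, np.int64(149), np.int64(-10), np.int64(169)), (266, np.int64(149), np.int64(0), np.int64(170)), (270, np.int64(151), np.int64(10), np.int64(172))]<string>:6: RuntimeWarning: invalid value encountered in cast
```

View pics/sq1.png

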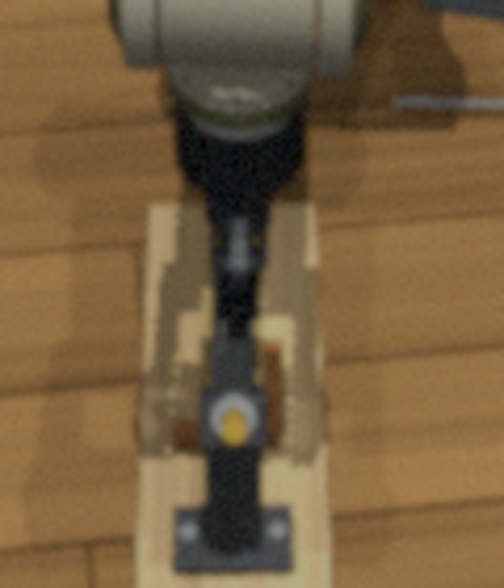

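The right finger sits on the grip's back, but the finger tips end at about z 201 because the open tips stand farther back. The left tip is therefore on the trigger's end face instead of its front. I'll unload, open, recentre and go about 12 mm lower.

Request:
{"name": "arm_command", "arguments": {"slide": [[-5,-3,0],[-5,-3,0],[-10,0,0],[0,0,0],[0,0,0],[0,0,0]], "yaw": [0,0,0,0,0,0], "claw": 85}}

```text
time: 15.48
tcp_pos: [639.9, 9.8, 206.4]
tool_rot: [-1.942, 1.571, 2.655]
ft_force: [-0.6, 0.3, -0.9]
grip_width: 84.7
```

```bash
python3 -c "
from h import *
plan([st(96.5,0,200),st(96.5,0,175),st(105.5,0,175)],TH)"
```

```text
t 15.48 tcp [639.9   9.8 206.4] w 84.7 F [-0.6  0.3 -0.9] tool x [-1.e-04  1.e-04 -1.e+00] y [ 9.934e-01 -1.148e-01 -1.000e-04] yang -0.1151 q6 -0.054
[640.0, 9.9, 200.0] slide [ 6.4  0.1 -0.1] rows 0.2
[640.0, 9.9, 175.0] slide [25.  0.  0.] rows 0.6
[648.9, 8.9, 175.0] slide [-0.  9. -0.] rows 0.2
yaw -0.0011 rows 0.0 q6 stays ok?
```

Request:
{"name": "arm_command", "arguments": {"slide": [[6,0,0],[8,0,0],[6,0,0],[0,0,0]], "yaw": [0,0,0,0]}}

```text
time: 15.82
tcp_pos: [638.9, 10.0, 184.3]
tool_rot: [-1.629, 1.567, 2.968]
ft_force: [0.1, -0.5, 0.2]
grip_width: 85.0
```

Request:
{"name": "arm_command", "arguments": {"slide": [[6,0,0],[6,0,0],[0,0,0]], "yaw": [0,0,0]}}

```text
time: 16.07
tcp_pos: [639.1, 10.0, 173.2]
tool_rot: [-1.626, 1.569, 2.971]
ft_force: [0.6, -0.6, -0.1]
grip_width: 85.2
```

```bash
python3 -c "
from h import *
plan([st(96.5,0,175),st(105.5,0,175)],TH)"
```

```text
t 16.07 tcp [639.1  10.  173.2] w 85.2 F [ 0.6 -0.6 -0.1] tool x [-2.2e-03  4.0e-04 -1.0e+00] y [ 0.9934 -0.1147 -0.0023] yang -0.115 q6 -0.054
[640.0, 9.9, 175.0] slide [-1.8  0.9 -0. ] rows 0.0
[648.9, 8.9, 175.0] slide [-0.  9. -0.] rows 0.2
yaw -0.001 rows 0.0 q6 stays ok?
```

Request:
{"name": "arm_command", "arguments": {"slide": [[0,2,0],[0,2,0],[0,0,0]], "yaw": [0,0,0], "claw": 74, "newtons": 40}}

```text
time: 16.32
tcp_pos: [641.3, 9.8, 175.8]
tool_rot: [-1.517, 1.565, 3.081]
ft_force: [-15.0, 0.9, 9.5]
grip_width: 74.2
```

Request:
{"name": "arm_command", "arguments": {"slide": [[0,2,0],[0,1,0],[0,0,0]], "yaw": [0,0,0], "claw": 69}}

```text
time: 16.57
tcp_pos: [641.8, 9.8, 179.1]
tool_rot: [-1.457, 1.561, 3.141]
ft_force: [-34.5, 1.8, 33.2]
grip_width: 69.6
```

The force pattern (-x, +z) points to friction: as the pads close they swing down while the trigger's end has to move up, so it jams. I'll open again, start lower, and close in small steps while raising the tool with the trigger's end.

Request:
{"name": "arm_command", "arguments": {"slide": [[0,-2.5,0],[0,-2.5,0],[0,0,0],[2,0,0],[0,0,0]], "yaw": [0,0,0,0,0], "claw": 85}}

```text
time: 16.98
tcp_pos: [641.8, 9.6, 172.2]
tool_rot: [-1.808, 1.57, 2.789]
ft_force: [-0.2, -0.3, -0.2]
grip_width: 85.3
```

```bash
python3 -c "
from h import *
plan([st(97,0,171)],TH)"
```

```text
t 16.98 tcp [641.8   9.6 172.2] w 85.3 F [-0.2 -0.3 -0.2] tool x [-3.e-04  1.e-04 -1.e+00] y [ 9.934e-01 -1.148e-01 -3.000e-04] yang -0.1151 q6 -0.054
[640.5, 9.9, 171.0] slide [ 1.2 -1.3 -0.2] rows 0.0
yaw -0.0011 rows 0.0 q6 stays ok?
```

Request:
{"name": "arm_command", "arguments": {"slide": [[1,0,0],[-2,0.5,0]], "yaw": [0,0], "claw": 80}}

```text
time: 17.15
tcp_pos: [642.0, 9.6, 173.0]
tool_rot: [-1.628, 1.569, 2.969]
ft_force: [-0.5, -0.8, 0.3]
grip_width: 79.9
```

Request:
{"name": "arm_command", "arguments": {"slide": [[-3,0.5,0]], "yaw": [0], "claw": 76}}

```text
time: 17.23
tcp_pos: [641.9, 9.7, 176.3]
tool_rot: [-1.589, 1.568, 3.008]
ft_force: [-3.0, 0.7, -2.4]
grip_width: 75.8
```

Request:
{"name": "arm_command", "arguments": {"slide": [[-3,0.5,0]], "yaw": [0], "claw": 72}}

```text
time: 17.32
tcp_pos: [641.7, 9.7, 179.8]
tool_rot: [-1.56, 1.566, 3.038]
ft_force: [-3.7, 0.5, -1.4]
grip_width: 72.3
```

Request:
{"name": "arm_command", "arguments": {"slide": [[-3,0.8,0]], "yaw": [0], "claw": 68}}

```text
time: 17.4
tcp_pos: [642.0, 9.7, 183.1]
tool_rot: [-1.546, 1.565, 3.052]
ft_force: [-6.4, -0.0, 0.0]
grip_width: 68.1
```

Request:
{"name": "arm_command", "arguments": {"slide": [[-3,0.8,0]], "yaw": [0], "claw": 64}}

```text
time: 17.48
tcp_pos: [642.4, 9.7, 186.4]
tool_rot: [-1.529, 1.565, 3.068]
ft_force: [-8.8, -0.1, 1.6]
grip_width: 63.9
```

```bash
python3 -c "
from h import *
plan([st(102,0,184)],TH)"
```

```text
t 17.48 tcp [642.4   9.7 186.4] w 63.9 F [-8.8 -0.1  1.6] tool x [-6.1e-03  4.0e-04 -1.0e+00] y [ 0.9934 -0.1144 -0.0061] yang -0.1147 q6 -0.054
[645.4, 9.3, 184.0] slide [2.4 3.  0.1] rows 0.1
yaw -0.0007 rows 0.0 q6 stays ok?
```

That works: only the trigger's spring load is felt now (-8.8 N). I'll go on in the same way.

Request:
{"name": "arm_command", "arguments": {"slide": [[-2.5,1.5,0]], "yaw": [0], "claw": 60}}

```text
time: 17.57
tcp_pos: [643.3, 9.6, 189.5]
tool_rot: [-1.51, 1.564, 3.088]
ft_force: [-15.5, 1.3, 7.5]
grip_width: 60.0
```

Request:
{"name": "arm_command", "arguments": {"slide": [[-2,1,0]], "yaw": [0], "claw": 57}}

```text
time: 17.65
tcp_pos: [644.4, 9.5, 191.4]
tool_rot: [-1.535, 1.564, 3.063]
ft_force: [-19.6, 2.6, 0.9]
grip_width: 57.1
```

Request:
{"name": "arm_command", "arguments": {"slide": [[-1,0.5,0]], "yaw": [0], "claw": 54}}

```text
time: 17.73
tcp_pos: [643.4, 9.7, 191.8]
tool_rot: [-1.539, 1.559, 3.059]
ft_force: [-25.2, 2.1, 7.4]
grip_width: 54.6
```

```bash
python3 -c "
from h import *
plan([st(102,0,190)],TH)"
```

```text
t 17.73 tcp [643.4   9.7 191.8] w 54.6 F [-25.2   2.1   7.4] tool x [-0.0118  0.001  -0.9999] y [ 0.9934 -0.1144 -0.0118] yang -0.1146 q6 -0.053
[645.4, 9.3, 190.0] slide [1.8 2.1 0.2] rows 0.1
yaw -0.0006 rows 0.0 q6 stays ok?
```

Request:
{"name": "arm_command", "arguments": {"slide": [[-0.5,0,0],[0,0,0],[0,0,0]], "yaw": [0,0,0], "claw": 40, "newtons": 40}}

```text
time: 17.98
tcp_pos: [643.3, 9.7, 192.5]
tool_rot: [-1.53, 1.56, 3.068]
ft_force: [-26.2, 2.4, 12.6]
grip_width: 52.1
```

```bash
python3 -c "
from h import *
plan([st(102,0,190)],TH)
s,W=snap('scene'); L=(W-O)@rot([0,0,TH])
q=L.reshape(-1,3); q=q[(q[:,0]>20)&(q[:,0]<100)&(abs(q[:,1])<40)&(q[:,2]>150)&(q[:,2]<225)]; print(len(q), q[:12].round())
s,W=snap('top'); L=(W-O)@rot([0,0,TH]); q=L.reshape(-1,3); q=q[(q[:,0]>20)&(q[:,0]<100)&(abs(q[:,1])<40)&(q[:,2]>170)&(q[:,2]<215)]; print(len(q), q[:12].round())
blk('top') if 0 else None"
```

```text
t 17.98 tcp [643.3   9.7 192.5] w 52.1 F [-26.2   2.4  12.6] tool x [-1.120e-02  8.000e-04 -9.999e-01] y [ 0.9934 -0.1143 -0.0112] yang -0.1145 q6 -0.054
[645.4, 9.3, 190.0] slide [2.4 2.2 0.2] rows 0.1
yaw -0.0005 rows 0.0 q6 stays ok?
0 []
0 []
```

Request:
{"name": "arm_command", "arguments": {"slide": [[-2,0,0],[-1,0,0],[0,0,0],[0,0,0],[0,0,0],[0,0,0]], "yaw": [0,0,0,0,0,0], "newtons": 50}}

```text
time: 18.58
tcp_pos: [643.2, 9.7, 193.7]
tool_rot: [-1.555, 1.558, 3.043]
ft_force: [-25.8, 2.1, 0.2]
grip_width: 50.4
```

```bash
python3 -c "
from h import *
plan([st(102,0,190)],TH)
s,W=snap('scene'); save(cv2.resize(s['img'][150:290,190:330],None,fx=4.2,fy=4.2,interpolation=cv2.INTER_CUBIC),'sq2.png')"
```

```text
t 18.58 tcp [643.2   9.7 193.7] w 50.4 F [-25.8   2.1   0.2] tool x [-0.0128  0.0013 -0.9999] y [ 0.9934 -0.1144 -0.0129] yang -0.1146 q6 -0.053
[645.4, 9.3, 190.0] slide [3.7 2.3 0.2] rows 0.1
yaw -0.0006 rows 0.0 q6 stays ok?
```

The left finger is at stand x 74.5, past the 73.5 predicted for the trigger fully in. The reaction of 26 N is also well above the spring load. I'll shift slightly so the other finger loads the grip more, and hold.

Request:
{"name": "arm_command", "arguments": {"slide": [[-0.5,-1,0],[0,-0.5,0],[0,0,0],[0,0,0],[0,0,0],[0,0,0],[0,0,0],[0,0,0]], "yaw": [0,0,0,0,0,0,0,0]}}

```text
time: 19.3
tcp_pos: [643.1, 9.7, 193.7]
tool_rot: [-1.576, 1.561, 3.022]
ft_force: [-18.7, 1.7, -4.2]
grip_width: 50.4
```

Request:
{"name": "arm_command", "arguments": {"slide": [[0,0,0],[0,0,0],[0,0,0],[0,0,0],[0,0,0],[0,0,0],[0,0,0],[0,0,0]], "yaw": [0,0,0,0,0,0,0,0]}}

```text
time: 19.97
tcp_pos: [643.1, 9.7, 193.8]
tool_rot: [-1.575, 1.561, 3.022]
ft_force: [-17.8, 2.3, -3.3]
grip_width: 50.1
```

```bash
python3 -c "
from h import *
plan([st(102,0,190)],TH)
s,W=snap('scene'); save(cv2.resize(s['img'][180:290,210:330],None,fx=5,fy=5,interpolation=cv2.INTER_CUBIC),'sq2.png')"
```

```text
t 19.97 tcp [643.1   9.7 193.8] w 50.1 F [-17.8   2.3  -3.3] tool x [-0.0097  0.0012 -1.    ] y [ 0.9934 -0.1146 -0.0098] yang -0.1148 q6 -0.054
[645.4, 9.3, 190.0] slide [3.7 2.4 0.1] rows 0.1
yaw -0.0008 rows 0.0 q6 stays ok?
```

View pics/sq2.png

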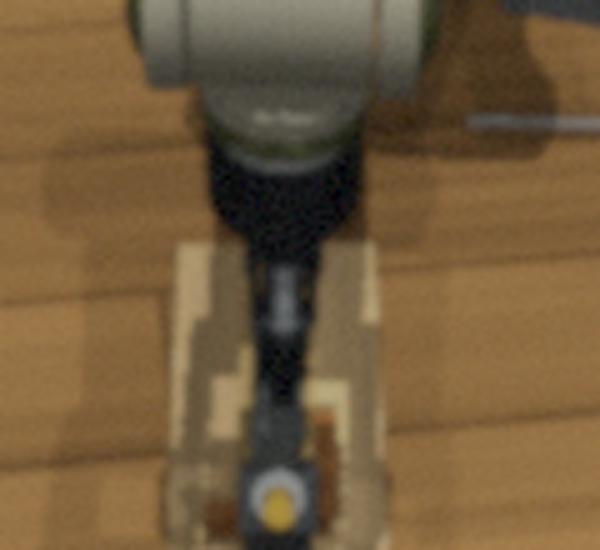

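The view shows the fingers around grip and trigger, with the block and corner undisturbed. A 1.5 mm shift of the command did not move the tool and only changed the force from 26 to 18 N. The jaws are therefore clamped against both the grip and the trigger at its stop, and this was held for over 1.3 s. The left finger travelled 14 mm from first contact, which matches the trigger's stroke. Now I release it and withdraw.

Request:
{"name": "arm_command", "arguments": {"slide": [[0,-1,0],[0,-1.5,0],[0,-1.5,0],[0,0,0],[0,0,0],[0,0,0],[0,0,0],[0,0,0]], "yaw": [0,0,0,0,0,0,0,0], "claw": 85}}

```text
time: 20.68
tcp_pos: [642.4, 9.5, 195.4]
tool_rot: [1.471, 1.57, -0.215]
ft_force: [-0.1, 0.1, -0.9]
grip_width: 85.0
```

Request:
{"name": "arm_command", "arguments": {"slide": [[-10,0,0],[-25,0,0],[-30,0,0],[-30,0,0],[-20,0,0],[0,0,0]], "yaw": [0,0,0,0,0,0]}}

```text
time: 21.18
tcp_pos: [643.1, 9.5, 316.3]
tool_rot: [1.52, 1.561, -0.166]
ft_force: [0.6, -0.4, 0.3]
grip_width: 85.2
```

Request:
{"name": "arm_command", "arguments": {"slide": [[0,-20,0],[0,-40,0],[0,-40,0],[0,-40,0],[0,-40,0],[0,-40,0],[0,-40,0],[0,-20,0]], "yaw": [0,0,0,0,0,0,0,0]}}

```text
time: 21.85
tcp_pos: [360.2, 42.5, 310.4]
tool_rot: [-1.45, 1.571, -3.136]
ft_force: [1.4, 0.2, 0.6]
grip_width: 85.0
```

```bash
python3 - <<'E'
from blk import *
plan([],None)
s,W=blk('top'); save(cv2.resize(s['img'][105:260,255:345],None,fx=3.8,fy=3.8,interpolation=cv2.INTER_CUBIC),'end.png')
L=(W-O)@rot([0,0,TH])
for n,X in(('before',(np.load('s1_top.npz')['W']-O)@rot([0,0,TH])),('now',L),('start',(np.load('top0.npz')['W']-O)@rot([0,0,TH]))):
    q=X.reshape(-1,3); q=q[(q[:,0]>45)&(q[:,0]<80)&(abs(q[:,1])<10)&(q[:,2]>180)&(q[:,2]<215)]; print(n,len(q),q[:,0].min().round(1) if len(q) else '', q[:,2].mean().round(1) if len(q) else '')
# block edges
hsv=0
rows=L[(L[...,2]>40)&(L[...,2]<54)&(L[...,0]>-95)&(L[...,0]<25)&(abs(L[...,1])<40)]
lo=[];hi=[];xs=[]
for a in range(-85,25,6):
    q=rows[(rows[:,0]>=a)&(rows[:,0]<a+6)]
    if len(q)>5: xs.append(a+3);lo.append(q[:,1].min());hi.append(q[:,1].max())
print('edge slopes',np.polyfit(xs,lo,1).round(3),np.polyfit(xs,hi,1).round(3), 'x range',rows[:,0].min().round(1))
a=np.load('top0.npz')['img'].astype(int); d=(abs(a-s['img']).sum(-1)>90).astype(np.uint8)[60:270]; d=cv2.morphologyEx(d,cv2.MORPH_OPEN,np.ones((3,3)))
n,l,stt,c=cv2.connectedComponentsWithStats(d); print([(x[0],x[1]+60,x[2],x[3]) for x in stt[1:].tolist() if x[4]>15])
E
```

```text
t 21.85 tcp [360.2  42.5 310.4] w 85.0 F [1.4 0.2 0.6] tool x [-1.e-04 -0.e+00 -1.e+00] y [ 9.934e-01 -1.143e-01 -1.000e-04] yang -0.1145 q6 -0.098
top 703 x -77.2 65.4 y [-21.3  23.4] z 47.0
slope [-4.0000e-03  8.0000e-03  4.7016e+01]
fence y [23.4 37. ]
before 47 62.1 202.4
now 46 62.7 202.0
start 47 63.0 203.2
edge slopes [ -0.11  -21.315] [-2.0000e-02  2.2098e+01] x range -77.2
[(195, 173, 6, 5), (202, 174, 7, 5), (182, 181, 25, 48), (275, 210, 44, 17), (262, 220, 8, 17), (260, 227, 15, 43), (277, 231, 49, 28), (323, 235, 15, 35), (261, 239, 3, 7), (273, 260, 30, 10)]
```

View pics/end.png

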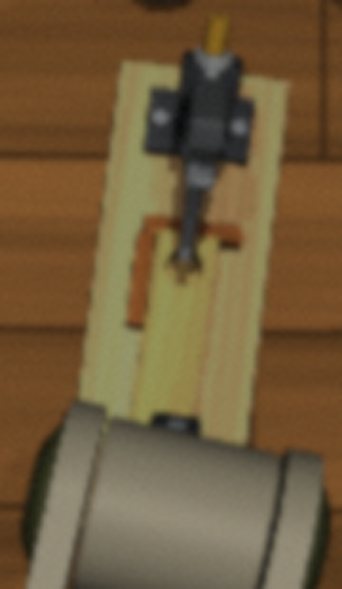

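The trigger's end reads the same as before the squeeze (x 62.7, z 202), so it has sprung back. Only the block and the arm changed in the picture. One block edge slope (-0.11) disagrees with the other (-0.02), so I'll check squareness once more with the arm out of view.

Request:
{"name": "arm_command", "arguments": {"slide": [[0,0,30],[0,0,40],[0,0,41],[0,0,41],[0,0,41],[0,0,41],[0,0,30],[0,0,0]], "yaw": [0,0,0,0,0,0,0,0]}}

```text
time: 22.57
tcp_pos: [333.1, -225.1, 309.7]
tool_rot: [-1.156, 1.57, -2.846]
ft_force: [-0.6, 0.8, 0.0]
grip_width: 85.3
```

```bash
python3 - <<'E'
from h import *
for k in range(2):
    s,W=snap('top'); L=(W-O)@rot([0,0,TH])
    xs,lo,hi=[],[],[]
    for r in range(165,235):
        m=np.where((L[r,:,2]>30)&(L[r,:,2]<54)&(L[r,:,0]>-92)&(L[r,:,0]<-8)&(abs(L[r,:,1])<32))[0]
        if len(m)>8: xs.append(L[r,m,0].mean());lo.append(L[r,m[-1],1]);hi.append(L[r,m[0],1])
    xs=np.array(xs)
    for e in(lo,hi):
        e=np.array(e); p=np.polyfit(xs,e,1); g=abs(e-np.polyval(p,xs))<2.5; p=np.polyfit(xs[g],e[g],1); print(len(xs),g.sum(),'slope',p[0].round(4),'y at -50',np.polyval(p,-50).round(1))
    q=L.reshape(-1,3); q=q[(q[:,2]>40)&(q[:,2]<54)&(abs(q[:,1])<15)&(q[:,0]<60)&(q[:,0]>-120)]; print('rear',np.sort(q[:,0])[:5].round(1),'front',np.sort(q[:,0])[-5:].round(1))
s=status.observe(); print(s['time'],s['tcp_pos'])
E
```

```text
29 28 slope -0.0211 y at -50 -19.5
29 28 slope -0.0272 y at -50 23.3
rear [-94.8 -94.6 -94.1 -93.9 -93.8] front [57.9 58.1 58.8 59.3 59.6]
29 29 slope -0.0142 y at -50 -19.4
29 28 slope -0.0349 y at -50 23.1
rear [-95.3 -94.8 -94.7 -94.7 -94.3] front [57.8 57.9 58.5 59.3 59.8]
22.6667 [ 333.48497933 -221.12349312  309.96104316]
```

The block is square to within about 0.025 rad, its rear is at x -95 as it should be, and its centre in y is within about 1 mm. I'm handing it in.

```bash
python3 -c "
from h import *
print(job.finish_job())"
```

```text
the job is handed in; nothing more can be done
None
```

The job is handed in, and my last checks agree with the task; no verdict was reported.

**Block:** I slid the pale drilled block in low under the nozzle, seated it against the end stop and side fence, and let go.
- Its rear end is at stand x of about -95 mm and its top at 47 mm, and its y is within about 1 mm of where it should be.
- It is off square by about 0.025 rad (limit 0.06). An earlier edge estimate of -0.11 rad, taken while the arm hid part of the block, disagreed, and I put it down to that.

**Trigger:** I squeezed grip and trigger together for over 1.3 s, then released.
- The arm could not be tilted, so the fingers came straight down instead of along the grip. The first two squeezes failed: the fingers landed on the trigger's end, then jammed by friction, with up to about 72 N at the wrist. I opened them each time and changed the approach.
- The third squeeze worked by raising the tool as the fingers closed. That the trigger was fully in is inferred from the 14 mm finger travel and both fingers being firmly clamped, since its angle cannot be read.
- After release, the trigger's end was back at its starting place to within about 1 mm.

**The rest of the bench:** in the part of the top view I compared, nothing but the block and the arm changed. That view leaves out the bench nearest the robot, and I did not check it. The gripper ended open and touching nothing.

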